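# Gauge an organ-pipe block

### The arm

A 6-joint arm with a two-finger parallel gripper is mounted at the origin on the work surface. World frame = base frame: x ahead of the robot, y to its left, z up, the work surface at z = 0. Lengths are in m, angles in rad, forces in N, time in s.
With the tool pointing down it reaches from about 0.225 to 0.875 m from the base axis. Payload 3.4 kg.
Tool frame: the origin (TCP) lies midway between the tips of the shut fingers; the grasp point (between the pads) lies 19 mm behind it; z points along the fingers, y is the direction in which the jaws open and shut (so a half turn about z gives the same grasp; the last joint's range is limited). The gripper opens to 85 mm and grips with 20 to 120 N. Pads are 22 mm wide; open, the fingers measure 114 mm over their backs; the gripper's body (76 mm by 85 mm) begins 54 mm behind the grasp point. The pads swing forward as they close: fully open they stand 13 mm farther back than shut.
Start: joints at [1.087, 0.276, 1.505, -0, 1.361, -0.121], TCP at [0.204, 0.538, 0.231] pointing down, gripper open.
Joint ranges: [-2.89, 2.89], [-0.75, 2.08], [0.22, 2.7], [-1.18, 4.32], [0.11, 2.71], [-2.7, 2.7]. Speed limits (rad/s): [2.57, 2.57, 3.14, 3.14, 3.14, 3.14].

### API

Orientations are given as a unit quaternion [w, x, y, z].
In Python, from rig import manip, optics, ticket gives the robot as it stands.
- The arm moves only by the shell command python3 -m pendant 'ROWS' [FORCE]. ROWS is JSON, a list of rows, each an object with "gripper": the finger opening in mm, from 0 to 85.4; "delta_pos": the shift along the tool's x, y, z in mm, a list of three; "spin": the turn about the tool's z in rad. A call has 1 to 20 rows; each row is the pose to reach, as a shift and turn from the pose commanded when the call began, along the tool's axes at that moment; what a row does not reach only later rows make up. A row lasts 1/10 s, in which the tool goes at most 50 mm and 8.59 degrees, less where a joint would pass 70% of its speed; a pose out of reach is approached as far as the arm can. A call with a gripper value outside its range is refused whole. The fingers move at their own pace and stop on an object; FORCE is the grip in N (left out, the last holds). Time passes only in rows, so rows that repeat a pose let the fingers close. It gives the time, the measured TCP pose, the force and the opening at its end, in the units of the state.
- manip.get_state(): the state, without advancing time (a new reading comes with each control period).
- optics.get_image(name): name is "scene" or "top"; returns the picture (400x640x3 uint8, blue, green, red); there is no depth.
- optics.camera_model(name): a dict with "fovy" (degrees; the focal length in pixels is half the picture's height over the tangent of half this angle, whatever the lens; pixels are square), "cx", "cy" (the principal point, pixels), "xyz" and "orientation" of the camera in the world. Camera axes: x right, y down, z forward; pixel columns grow to the right and rows downward; lengths in m; the calibration is good to about 2 mm. A picture is of the moment at which its call begins. camera_model takes no time and is no camera call.
- ticket.sign_off(): hands the job in, once; it reports no verdict.
The state is a dict: "clock": time; "qpos": joint angles; "qd": joint speeds; "effort": joint torques, N m; "position": TCP position; "ee_rot": TCP orientation; "contact_force": force on the tool from outside, world axes, zero at the start; "moment": the same for the moment, N m; "width": finger opening in m.
Only numpy, scipy, OpenCV 4.12 (cv2) and the standard library are available. Lean on these libraries where they do the work, as an engineer would, in place of code of your own. Each camera call takes 0.05 s, during which the arm holds its last target.

### The job

Measure the banded wooden pipe block with the height gauge: raise the gauge by its black knob until its foot clears the block, then slide the block along the stone plate, without lifting it off, between the blue rails until it is fully home against the end stop. Lower the gauge onto the block until the red pointer stands in the green band, never driving the sprung foot to the end of its travel, and last swing the red clamp lever its full quarter turn, in the direction in which the block was pushed. Let go of everything and leave the cone, jar and brush where they are.

Things in the scene. Friction and masses are not known exactly. Their poses are not given: they have to be found in the camera images.
- gauge: fixed stand: dark granite plate 420 x 250 mm, 20 mm thick. Origin under the plate at bench level, straight below the gauge foot; z up, x = the way the block is pushed. In its frame (mm): plate x -260 to 160, y -125 to 125, top z 20; steel column radius 14 at x 90, y 0, top z 185. Block fully home: centre at x -15, y 0, long side along x
- stop_face (a point): middle of the blue end stop's face (30 mm along the gauge's x), at plate level. Stop 66 mm wide, 22 high. Blue rails 14 high: inner faces 25 mm either side of the centre line, from the stop back 75 mm, then flaring outward over a further 34 mm to about 43 mm from the centre line, to guide the block in
- gauge_head (a joint): height slide of the gauge head, m: 0 = top, grows downward to 0.064; stays where left by friction (about 13 N to lift, 4 to 8 N to press down). Foot fully out: its underside is 70 mm above the plate minus this value, so it touches the 40 mm block at 0.030; raise to 0.025 or less to clear it
- gauge_foot (a joint): the reading: how far the sprung foot is pushed up into the head, m: 0 = fully out, 0.025 = end of travel; spring about 1.8 N at first touch plus 0.15 N per mm. Its red pointer stands in the green band of the white scale from 0.008 to 0.016 (middle 0.012). Scale plate: on the arm 30 to 56 mm behind the knob's axis (towards the column), 38 mm high
- knob_top (a point): centre of the flat top of the black knob, straight above the foot, moves with the head; knob diameter 26 mm, 40 mm tall, standing on the grey arm (22 mm wide, 24 mm thick, running along the gauge's x from 18 mm before the knob's axis back to the column); pinch it to lift, press on its top to lower
- foot_tip (a point): centre of the underside of the round steel gauge foot, diameter 24 mm, moves with head and foot
- clamp (a joint): clamp lever angle, rad: 0 = open (lever points between the gauge's +y and -x, 45 degrees), pi/2 = clamped (points between +y and +x); clockwise from above, friction about 2 N at the post, stays where left; clamped home from 1.40
- clamp_post (a point): centre of the upright red post at the tip of the clamp lever, diameter 16 mm, 32 mm tall; pushed sideways it swings the lever. The point is 4 mm above the post's mid-height (12 mm below its top); the lever bar, 10 mm thick, is centred 18 mm below the point
- clamp_pivot (a point): pivot axis (vertical) of the clamp lever, 60 mm from the post's axis; moves up and down with the head, fixed otherwise, 85 mm along x and 40 mm along y from the foot axis
- block_mid (a point): centre of the light wooden block with a dark band, 90 mm long (along its x), 45 mm wide (y), 40 mm high (z), about 0.13 kg, loose on the plate before the flared rails; centre 20 mm above the plate when standing
- cone_mid (a point): bystander: brass tuning cone standing on the plate, 38 mm wide at the foot and 55 mm high; point half-way up
- jar_mid (a point): bystander: amber glass jar with black cap on the plate, 52 mm wide and 60 mm high; point half-way up
- brush_grip (a point): bystander: brush lying on the bench; point on its handle

How it is judged:
On the way, in this order (a step that is already met when the one before it is completed fails the run):
1. the gauge head is raised so that its foot clears the block (value of joint gauge_head below 0.027 m), for 0.2 s.
2. the block stands fully home between the rails against the end stop (x of block_mid in the frame of gauge between -0.0195 and -0.011 m and y of block_mid in the frame of gauge between -0.006 and 0.006 m and z of block_mid in the frame of gauge below 0.044 m and angle between the x axis of block_mid and the x axis of gauge, either way round below 0.1 rad and angle between block_mid's own z axis and vertical below 0.06 rad), for 0.2 s.
3. the gauge rests on the block with the pointer in the green band (all of step 2 and value of joint gauge_foot between 0.008 and 0.016 m), for 0.4 s.
4. the clamp lever is swung home (value of joint clamp above 1.4 rad), for 0.2 s.
At the end, for the whole second after the job is handed in: Block on the plate, centre within 4 mm of home along the rails and 6 mm across, straight within 0.1 rad, not tipped; foot on it reading 8 to 16 mm (pointer in the green band); clamp at 1.40 rad or more; gauge head at rest, all released (all of step 3 and value of joint clamp above 1.4 rad and velocity of joint gauge_head between -0.005 and 0.005 m/s); the robot touches nothing.
It fails at once if the sprung foot is driven to the end of its travel (beyond 23 mm) (value of joint gauge_foot above 0.023 m).
It fails at once if the block is lifted off the plate by more than 12 mm (z of block_mid in the frame of gauge above 0.052 m).
It fails at once if the brass cone is moved by more than 20 mm (distance of cone_mid from where it was at the start of the episode above 0.02 m).
It fails at once if the jar is moved by more than 20 mm (distance of jar_mid from where it was at the start of the episode above 0.02 m).
It fails at once if the brush is moved by more than 20 mm (distance of brush_grip from where it was at the start of the episode above 0.02 m).
It also fails if it takes over 67 s, if anything falls off the work surface, if the arm or the gripper's body presses on something with over 40 N, if the wrist force passes 120 N, or if a joint passes its speed limit or range.

## Working session

There is one attempt and no reset: what is moved stays moved. The work goes in short steps, Python scripts to look and compute and a shell command to move; the robot and the scene stay as the last step left them, time stands still between calls to the robot, and variables do not carry over. Pictures are saved under pics/ and viewed, and the job is handed in when it is done.

```bash
ls; mkdir -p pics; python3 - <<'E'
from rig import manip, optics
import cv2
print(manip.get_state())
for n in ("scene","top"):
    print(n,optics.camera_model(n)); cv2.imwrite(f"pics/{n}0.png",optics.get_image(n))
E
```

```text
pics
{'clock': 0.0, 'qpos': array([ 1.08699382e+00,  2.76604913e-01,  1.50612564e+00,  9.66381953e-07,
        1.36070969e+00, -1.20986427e-01]), 'qd': array([ 0.00055582,  0.0017821 ,  0.00152107, -0.00039806, -0.00149108,
        0.00086667]), 'effort': array([ 1.22555637e-03, -4.16771936e+01, -2.45802462e+01, -3.13109513e-04,
        1.10711652e-02,  1.39695871e-06]), 'position': array([0.20382259, 0.53709875, 0.23043705]), 'ee_rot': array([-2.75564016e-04,  1.80414708e-01,  9.83590199e-01, -8.81739671e-04]), 'contact_force': array([-0.00945366, -0.38432261,  0.5419799 ]), 'moment': array([-0.00584585,  0.0446795 , -0.05906698]), 'width': 0.08503470994443513}
scene {'fovy': 53.01050531578582, 'cx': 321.4954429809667, 'cy': 192.43471059065183, 'xyz': array([1.08664432, 0.10304382, 0.58644329]), 'orientation': array([-0.24790049,  0.60096818,  0.69857308, -0.29896195])}
top {'fovy': 56.98963122336288, 'cx': 321.22217865342014, 'cy': 196.7825615586606, 'xyz': array([0.59596828, 0.03820645, 0.7684902 ]), 'orientation': array([-0.02235045,  0.70830353, -0.70532878,  0.01782917])}
```

View pics/scene0.png

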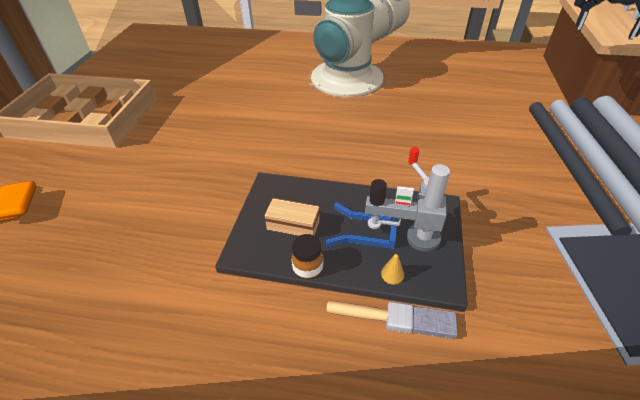

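View pics/top0.png

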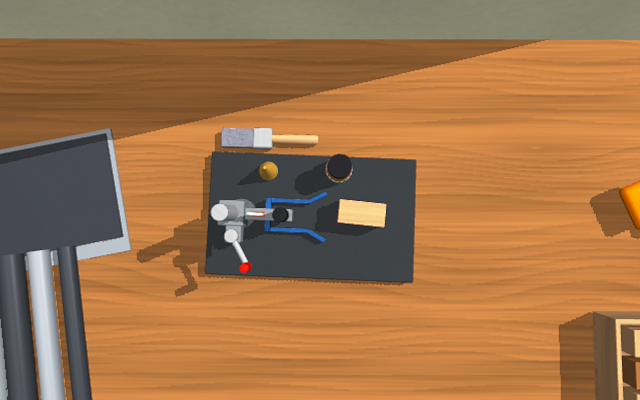

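Top view: the gauge column is near (220,212), the knob near (282,214), the red post near (244,268) and the block near (362,213). Cone, jar and brush sit on the upper (far) side. Next I'll write helpers and enlarge the crops.

```bash
cat > h.py <<'E'
import numpy as np, cv2
from scipy.spatial.transform import Rotation as R
from scipy.optimize import least_squares
from rig import manip, optics
def cam(n):
    m=optics.camera_model(n); q=m['orientation']
    Rm=R.from_quat([q[1],q[2],q[3],q[0]]).as_matrix()
    f=200/np.tan(np.radians(m['fovy'])/2)
    return Rm,m['xyz'],f,m['cx'],m['cy']
def ray(n,p):
    Rm,t,f,cx,cy=cam(n); d=Rm@np.array([(p[0]-cx)/f,(p[1]-cy)/f,1]); return t,d
def onz(n,p,z):
    t,d=ray(n,p); return t+d*(z-t[2])/d[2]
def proj(n,X):
    Rm,t,f,cx,cy=cam(n); c=Rm.T@(np.asarray(X)-t); return np.array([cx+f*c[0]/c[2],cy+f*c[1]/c[2]])
def tri(ps,pt):
    X0=onz('top',pt,0.05)
    r=least_squares(lambda X:np.r_[proj('scene',X)-ps,proj('top',X)-pt],X0)
    return r.x,np.abs(r.fun).max()
def crop(src,box,k,out):
    im=cv2.imread(src) if isinstance(src,str) else src
    x0,y0,x1,y1=box; c=cv2.resize(im[y0:y1,x0:x1],None,fx=k,fy=k,interpolation=cv2.INTER_CUBIC)
    cv2.imwrite(out,c)
E
python3 - <<'E'
from h import *
crop('pics/scene0.png',(210,140,480,340),2.9,'pics/s0c.png')
crop('pics/top0.png',(195,120,425,290),3.4,'pics/t0c.png')
E
```

```text
(no output)
```

View pics/s0c.png

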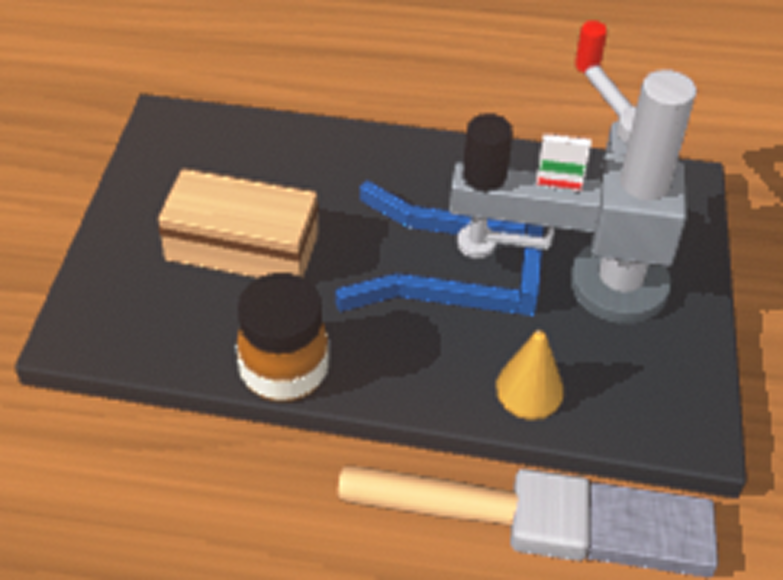

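View pics/t0c.png

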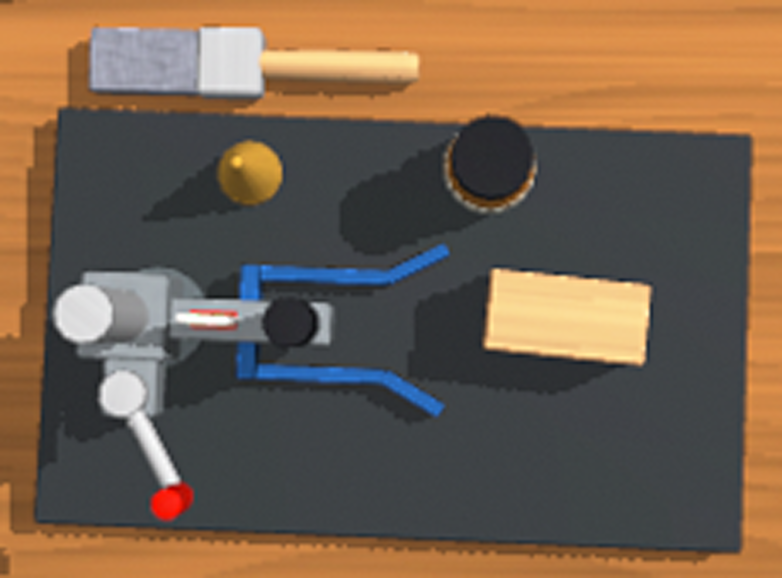

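The enlarged crops show everything clearly. The foot stands low, the pointer is at the bottom of the scale, and the lever is open. Now I'll triangulate.

```bash
cat >> h.py <<'E'
S=lambda u,v:np.array([210+u/2.9,140+v/2.9])
T=lambda u,v:np.array([195+u/3.4,120+v/3.4])
def gauge():
    # plate corners in gauge frame & pixels ; fit x,y,yaw
    P=np.array([[160,125],[160,-125],[-260,-125],[-260,125]])/1000
    return P
E
python3 - <<'E'
from h import *
np.set_printoptions(precision=4,suppress=True)
for n,p in dict(A=(62,107),B=(752,135),C=(741,551),D=(36,521)).items(): print('top',n,onz('top',T(*p),.02))
for n,p in dict(A=(742,483),B=(18,372),C=(143,95),D=(722,165)).items(): print('scene',n,onz('scene',S(*p),.02))
pairs=dict(cornerA=((742,483),(62,107)),cornerB=((18,372),(752,135)),cornerC=((143,95),(741,551)),
 knob=((489,127),(290,321)),post_top=((594,28),(168,502)),coltop=((669,89),(83,313)),
 blk1=((186,171),(650,285)) ,blk2=((319,192),(491,269)),blk3=((302,246),(491,269)),
 cone=((538,333),(237,160)),jarcap=((280,308),(492,157)),armend_top=((455,165),(331,344)),stop1=((533,305),(248,268)))
for n,(s,t) in pairs.items(): print(n,*tri(S(*s),T(*t)))
E
```

```text
top A [0.7308 0.2652 0.02  ]
top B [ 0.7152 -0.1506  0.02  ]
top C [ 0.468  -0.1416  0.02  ]
top D [0.4833 0.2754 0.02  ]
scene A [0.7339 0.268  0.02  ]
scene B [ 0.7221 -0.1428  0.02  ]
scene C [ 0.4736 -0.1349  0.02  ]
scene D [0.4881 0.2784 0.02  ]
cornerA [0.7316 0.2682 0.0158] 0.8475416139007166
cornerB [ 0.7159 -0.1496  0.0103] 1.6558868731092957
cornerC [ 0.4663 -0.1407  0.0133] 1.3404253994423811
knob [0.6012 0.1138 0.1385] 0.9992467742180793
post_top [0.5118 0.1719 0.1455] 0.8117378623542209
coltop [0.6043 0.2053 0.1808] 0.522718722329131
blk1 [ 0.62   -0.0671  0.0973] 4.742833619853627
blk2 [0.6288 0.0164 0.1001] 3.7847752099687
blk3 [0.6318 0.0098 0.0548] 1.1701978915905897
cone [0.6915 0.1514 0.0741] 0.6226682799810987
jarcap [0.6937 0.0093 0.0726] 0.7382883433766665
armend_top [0.5893 0.0968 0.0942] 0.9158297931574566
stop1 [0.6335 0.1522 0.0258] 0.7672403161116677
```

```bash
python3 - <<'E'
from h import *
crop('pics/scene0.png',(355,140,475,265),6,'pics/s0g.png')
crop('pics/top0.png',(200,180,340,280),5.6,'pics/t0g.png')
crop('pics/scene0.png',(255,190,330,285),6,'pics/s0b.png')
crop('pics/top0.png',(320,145,425,290),4,'pics/t0b.png')
E
```

```text
(no output)
```

View pics/s0g.png

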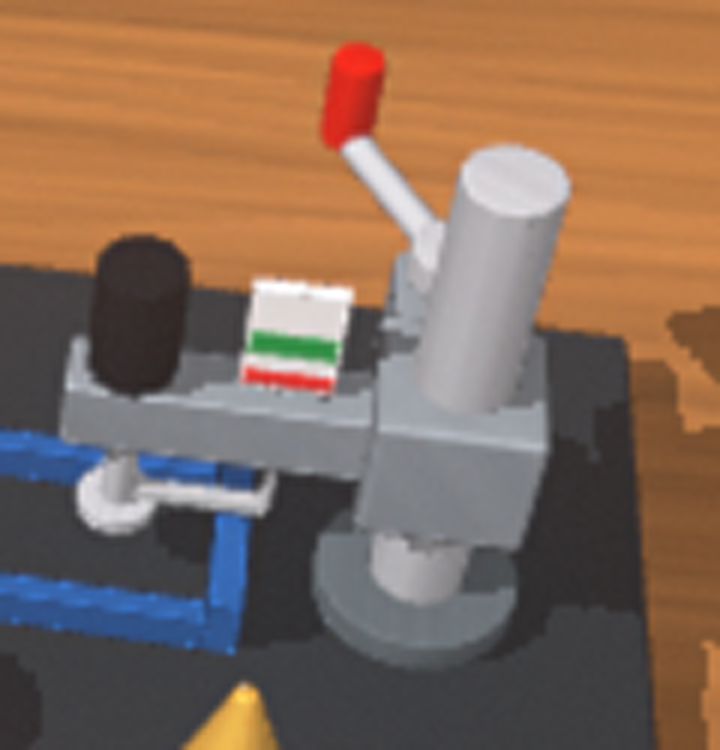

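View pics/t0g.png

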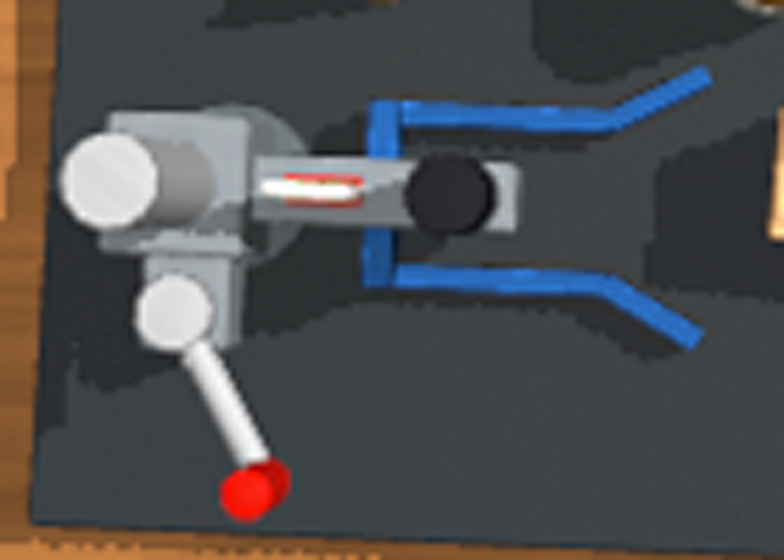

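View pics/s0b.png

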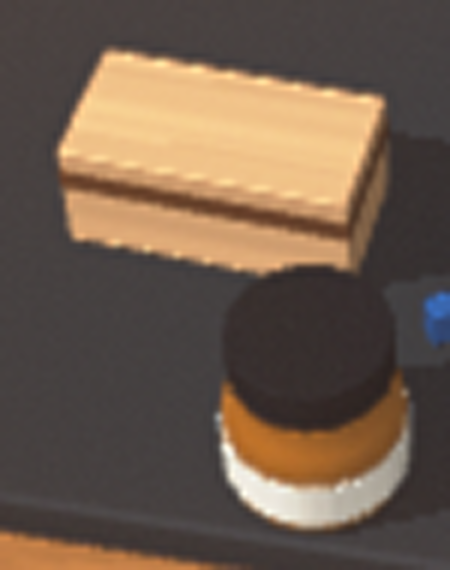

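View pics/t0b.png

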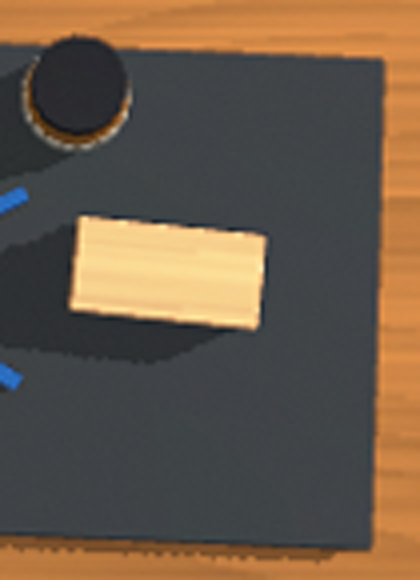

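```bash
cat > fit.py <<'E'
from h import *
np.set_printoptions(precision=4,suppress=True)
def px(o,k): return lambda u,v:np.array([o[0]+(u+.5)/k-.5,o[1]+(v+.5)/k-.5])
sc=px((210,140),2.9);tc=px((195,120),3.4);sg=px((355,140),6);tg=px((200,180),5.6);sb=px((255,190),6);tb=px((320,145),4)
G=[('top',tc(62,107),(160,-125,20)),('top',tc(752,135),(-260,-125,20)),('top',tc(741,551),(-260,125,20)),('top',tc(36,521),(160,125,20)),
('scene',sc(742,483),(160,-125,20)),('scene',sc(18,372),(-260,-125,20)),('scene',sc(143,95),(-260,125,20)),('scene',sg(626,336),(160,125,20)),
('top',tg(109,180),(90,0,185)),('scene',sg(515,181),(90,0,185)),('top',tg(402,101),(30,-33,42)),('top',tg(395,286),(30,33,42)),
('top',tg(450,193),'knob'),('scene',sg(142,267),'knob'),('top',tg(246,494),'post'),('scene',sg(358,61),'post')]
B=[('top',tb(78,216),(45,-22.5)),('top',tb(267,235),(-45,-22.5)),('top',tb(258,330),(-45,22.5)),('top',tb(70,310),(45,22.5)),
('scene',sb(110,50),(-45,22.5)),('scene',sb(386,97),(45,22.5)),('scene',sb(350,222),(45,-22.5)),('scene',sb(58,152),(-45,-22.5))]
C={n:cam(n) for n in('top','scene')}
def pj(n,X,d):
    Rm,t,f,cx,cy=C[n]; Rm=Rm@R.from_rotvec(d[3:]).as_matrix(); c=Rm.T@(X-t-d[:3]); return np.array([cx+f*c[0]/c[2],cy+f*c[1]/c[2]])
def rz(a): return np.array([[np.cos(a),-np.sin(a),0],[np.sin(a),np.cos(a),0],[0,0,1]])
def pose(p,X): return rz(p[2])@np.asarray(X)+np.array([p[0],p[1],0])
def res(p,full=False):
    g,kz,post,b=p[:3],p[3],p[4:7],p[7:11]; d={'top':p[11:17],'scene':p[17:23]}; o=[]
    for n,u,X in G:
        X=np.array([0,0,kz]) if X=='knob' else post if X=='post' else np.array(X)/1000
        o.append(pj(n,pose(g,X),d[n])-u)
    for n,u,X in B:
        o.append(pj(n,pose(b,np.r_[np.array(X)/1000,b[3]]),d[n])-u)
    o=np.array(o)/.4
    if full: return o*.4
    pr=np.r_[p[11:14]/.0015,p[14:17]/.003,p[17:20]/.0015,p[20:23]/.003]
    return np.r_[o.ravel(),pr]
p0=np.r_[.6,.114,1.53,.138,.06,.09,.145,.62,-.03,1.5,.06,np.zeros(12)]
r=least_squares(res,p0,loss='soft_l1'); p=r.x
cov=np.linalg.inv(r.jac.T@r.jac)
if __name__=='__main__':
    print('gauge',p[:3],'knobz',p[3],'post(g)',p[4:7],'block',p[7:11]); print('sd',np.sqrt(np.diag(cov))[:11])
    print('cams',p[11:]); print(res(p,True))
    print('block in gauge',rz(-p[2])@(np.r_[p[7:9],0]-np.r_[p[:2],0]),p[9]-p[2])
E
python3 fit.py
```

```text
gauge [0.6005 0.1147 1.5348] knobz 0.1415130237418067 post(g) [0.0549 0.0924 0.1482] block [ 0.6048 -0.034   1.4713  0.0617]
sd [0.0017 0.0019 0.0033 0.0011 0.0008 0.0009 0.0014 0.0018 0.0019 0.0076
 0.0012]
cams [-0.0005 -0.0002  0.0038 -0.001  -0.0022 -0.0009  0.0005  0.0002  0.0041
  0.0014 -0.0009  0.0053]
[[-0.6564 -0.1417]
 [ 0.202  -0.2881]
 [ 0.0722  0.4342]
 [-0.1368  0.2799]
 [ 1.8962 -0.08  ]
 [-1.0014 -0.7707]
 [-0.8304  0.0139]
 [ 0.0223  0.106 ]
 [ 0.9222 -0.0616]
 [-0.5065  0.367 ]
 [-0.0408 -0.1949]
 [-0.4227  0.068 ]
 [-0.4174  0.1811]
 [ 0.1893  0.0638]
 [ 0.2978 -0.0078]
 [ 0.3163 -0.0253]
 [ 0.5709  0.0885]
 [-0.1973  0.206 ]
 [-0.1766 -0.2497]
 [ 0.1843 -0.176 ]
 [-0.1544 -0.0541]
 [ 0.3844  0.2032]
 [-0.12   -2.5865]
 [ 0.1502  0.2096]]
block in gauge [-0.1485 -0.0097  0.    ] -0.06355919346159444
```

```bash
python3 - <<'E'
from fit import *
for z in (.03,.04,.05,.06,.07): print(z,(pj('scene',pose(p[:3],[0,0,z]),p[17:23])-[354.6,139.6])*6)
for n in (.0775,.0535): # arm front underside / top edges
    pass
for z in (.07,.08,.09,.1): print(z,(pj('scene',pose(p[:3],[-.018,-.011,z]),p[17:23])-[354.6,139.6])*6)
# pivot & clamp
v=p[4:6]-[.085,.040]; print(np.hypot(*v),np.degrees(np.arctan2(v[1],v[0])), pose(p[:3],[0.085,.04,0]),pose(p[:3],p[4:7]))
E
```

```text
0.03 [113.1793 534.7753]
0.04 [115.5957 513.1256]
0.05 [118.059  491.0561]
0.06 [120.5706 468.5547]
0.07 [123.1317 445.6083]
0.07 [ 57.6467 465.2076]
0.08 [ 59.6195 441.8283]
0.09 [ 61.6325 417.974 ]
0.1 [ 63.6868 393.63  ]
0.060378605008642595 119.8521934245375 [0.5636 0.2011 0.    ] [0.5101 0.173  0.1482]
```

```bash
cat >> h.py <<'E'
def go(target,yaw_y=None):
    s=manip.get_state(); q=s['ee_rot']; M=R.from_quat([q[1],q[2],q[3],q[0]]).as_matrix()
    d=M.T@(np.asarray(target)-s['position'])*1000
    y=np.arctan2(M[1,1],M[0,1]); print('t',s['clock'],'pos',s['position'].round(4),'F',s['contact_force'].round(1),'w',round(s['width'],4),'yaw_y',round(y,4))
    print('delta',d.round(1), 'spin', None if yaw_y is None else round((y-yaw_y+np.pi/2)%np.pi-np.pi/2,4))
E
python3 - <<'E'
from h import *
go([.6005,.1147,.25],-.036)
E
```

```text
t 0.1 pos [0.2038 0.5371 0.2305] F [-0.2  0.6  0.2] w 0.0855 yaw_y 1.208
delta [-520.8 -254.2  -19.2] spin 1.244
```

```bash
python3 -m pendant '[{"gripper":85,"delta_pos":[-521,-254,-20],"spin":1.244},{"gripper":85,"delta_pos":[-521,-254,-20],"spin":1.244},{"gripper":85,"delta_pos":[-521,-254,-20],"spin":1.244},{"gripper":85,"delta_pos":[-521,-254,-20],"spin":1.244},{"gripper":85,"delta_pos":[-521,-254,-20],"spin":1.244},{"gripper":85,"delta_pos":[-521,-254,-20],"spin":1.244},{"gripper":85,"delta_pos":[-521,-254,-20],"spin":1.244},{"gripper":85,"delta_pos":[-521,-254,-20],"spin":1.244},{"gripper":85,"delta_pos":[-521,-254,-20],"spin":1.244},{"gripper":85,"delta_pos":[-521,-254,-20],"spin":1.244},{"gripper":85,"delta_pos":[-521,-254,-20],"spin":1.244},{"gripper":85,"delta_pos":[-521,-254,-20],"spin":1.244},{"gripper":85,"delta_pos":[-521,-254,-20],"spin":1.244},{"gripper":85,"delta_pos":[-521,-254,-20],"spin":1.244},{"gripper":85,"delta_pos":[-521,-254,-20],"spin":1.244},{"gripper":85,"delta_pos":[-521,-254,-20],"spin":1.244}]'
python3 - <<'E'
from h import *
go([.6005,.1147,.25],-.036)
s=optics.get_image('scene'); cv2.imwrite('pics/s1.png',s); crop(s,(300,40,470,270),3,'pics/s1c.png')
print(proj('scene',manip.get_state()['position']))
E
```

```text
clock: 1.7
position: [0.6, 0.1164, 0.2514]
ee_rot: [-0.0, 0.719, 0.695, -0.0]
contact_force: [-0.5, 0.5, 0.1]
width: 0.0848
t 1.7 pos [0.6    0.1164 0.2514] F [-0.5  0.5  0.1] w 0.0848 yaw_y -0.0344
delta [-1.6  0.5  1.4] spin 0.0016
[386.14484871 125.99545083]
```

View pics/s1c.png

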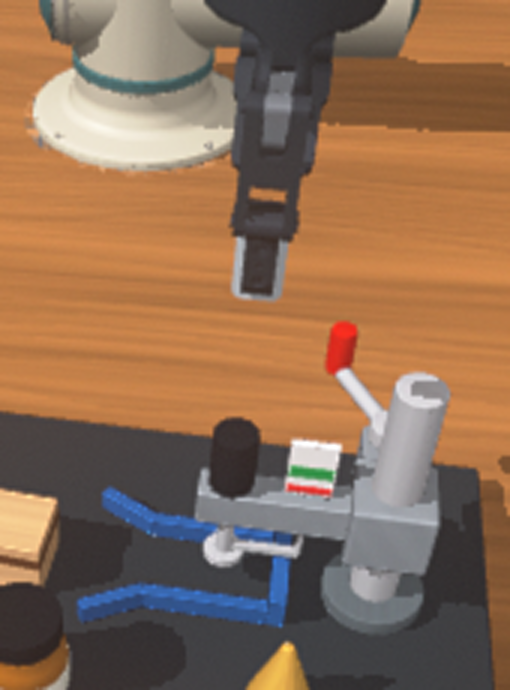

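The near fingertip's lower end is at about (386,139.7) in the scene picture, with the gripper above the knob. I'll compare that with the projected pixel.

```bash
python3 - <<'E'
from fit import *
for x in (.642,.657):
  for z in (.251,.264): 
    X=np.array([x,.1164+ -.034*(x-.6),z]); print(x,z,proj('scene',X),pj('scene',X,p[17:23]))
go([.6005,.1147,.16],-.036)
E
```

```text
0.642 0.251 [383.826 143.869] [383.5677 146.2757]
0.642 0.264 [384.7528 136.1074] [384.4403 138.593 ]
0.657 0.251 [382.936  150.6366] [382.7126 153.0492]
0.657 0.264 [383.866  142.8366] [383.5879 145.3296]
t 1.75 pos [0.6002 0.1164 0.2515] F [-0.5 -0.2  0.7] w 0.0852 yaw_y -0.0343
delta [-1.7  0.4 91.5] spin 0.0017
```

```bash
python3 -m pendant '[{"gripper":85,"delta_pos":[2,0,50],"spin":0},{"gripper":85,"delta_pos":[2,0,95],"spin":0},{"gripper":85,"delta_pos":[2,0,116],"spin":0},{"gripper":85,"delta_pos":[2,0,116],"spin":0},{"gripper":85,"delta_pos":[2,0,116],"spin":0}]'
python3 - <<'E'
from fit import *
go([.6005,.1127,.115],-.036)
s=optics.get_image('scene'); cv2.imwrite('pics/s2.png',s); crop(s,(330,120,460,250),6,'pics/s2c.png')
t=optics.get_image('top'); cv2.imwrite('pics/t2.png',t); crop(t,(210,120,370,270),4.6,'pics/t2c.png')
E
```

```text
clock: 2.25
position: [0.6013, 0.1179, 0.1361]
ee_rot: [0.0, 0.719, 0.695, 0.0]
contact_force: [0.5, -1.1, 0.3]
width: 0.0849
t 2.25 pos [0.6013 0.1179 0.1361] F [ 0.5 -1.1  0.3] w 0.0849 yaw_y -0.035
delta [-5.2 -0.7 21.1] spin 0.001
```

View pics/s2c.png

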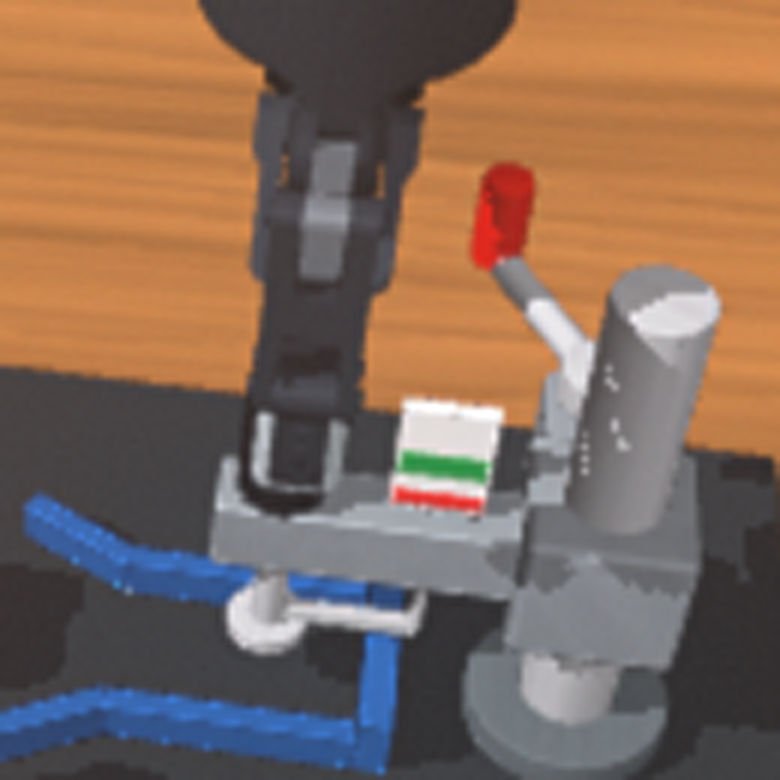

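View pics/t2c.png

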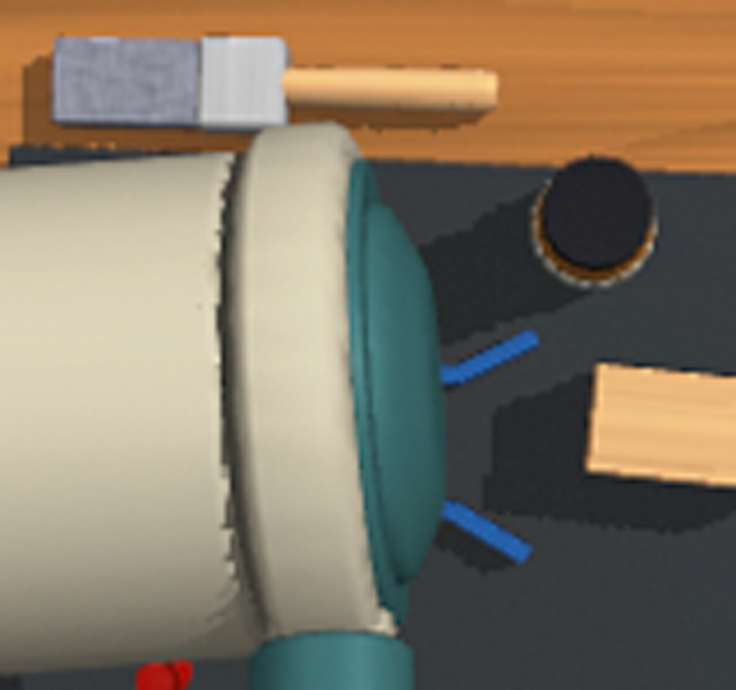

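```bash
python3 - <<'E'
from fit import *
for x in (.642,.65,.657):
  for z in (.139,.149): 
    X=np.array([x,.1179+ -.034*(x-.6),z]); print(x,z,(proj('scene',X)-[330,120])*6,(pj('scene',X,p[17:23])-[330,120])*6)
E
```

```text
0.642 0.139 [287.5439 488.9612] [288.3389 500.2178]
0.642 0.149 [290.8662 461.695 ] [291.4759 473.1776]
0.65 0.139 [284.7565 510.8508] [285.6682 522.1012]
0.65 0.149 [288.0775 483.5844] [288.8035 495.0621]
0.657 0.139 [282.2758 530.3325] [283.2914 541.5761]
0.657 0.149 [285.5951 503.0696] [286.4248 514.5417]
```

```bash
python3 -m pendant '[{"gripper":85,"delta_pos":[-4,-1,0],"spin":0},{"gripper":85,"delta_pos":[-4,-1,32],"spin":0},{"gripper":50,"delta_pos":[-4,-1,32],"spin":0},{"gripper":34,"delta_pos":[-4,-1,32],"spin":0},{"gripper":34,"delta_pos":[-4,-1,32],"spin":0},{"gripper":20,"delta_pos":[-4,-1,32],"spin":0},{"gripper":20,"delta_pos":[-4,-1,32],"spin":0},{"gripper":20,"delta_pos":[-4,-1,32],"spin":0},{"gripper":20,"delta_pos":[-4,-1,32],"spin":0}]' 40
python3 - <<'E'
from fit import *
go([.6005,.114,.104],-.036)
E
```

```text
clock: 3.25
position: [0.6016, 0.1133, 0.1045]
ee_rot: [0.001, 0.72, 0.694, 0.001]
contact_force: [2.7, -0.3, 3.5]
width: 0.0246
t 3.25 pos [0.6016 0.1133 0.1045] F [ 2.7 -0.3  3.5] w 0.0246 yaw_y -0.036
delta [ 0.7 -1.1  0.5] spin 0.0
```

```bash
python3 -m pendant '[{"gripper":20,"delta_pos":[0,0,-5],"spin":0},{"gripper":20,"delta_pos":[0,0,-12],"spin":0},{"gripper":20,"delta_pos":[0,0,-20],"spin":0},{"gripper":20,"delta_pos":[0,0,-28],"spin":0},{"gripper":20,"delta_pos":[0,0,-36],"spin":0},{"gripper":20,"delta_pos":[0,0,-40],"spin":0},{"gripper":20,"delta_pos":[0,0,-40],"spin":0},{"gripper":20,"delta_pos":[0,0,-40],"spin":0}]' 50
python3 - <<'E'
from fit import *
go([.6005,.114,.144],-.036)
s=optics.get_image('scene'); cv2.imwrite('pics/s3.png',s); crop(s,(330,90,460,250),4.5,'pics/s3c.png')
E
```

```text
clock: 4.05
position: [0.6015, 0.1133, 0.1416]
ee_rot: [0.001, 0.72, 0.694, 0.001]
contact_force: [7.5, 0.8, -8.7]
width: 0.025
t 4.05 pos [0.6015 0.1133 0.1416] F [ 7.5  0.8 -8.7] w 0.025 yaw_y -0.0361
delta [ 0.7 -1.  -2.4] spin -0.0001
```

View pics/s3c.png

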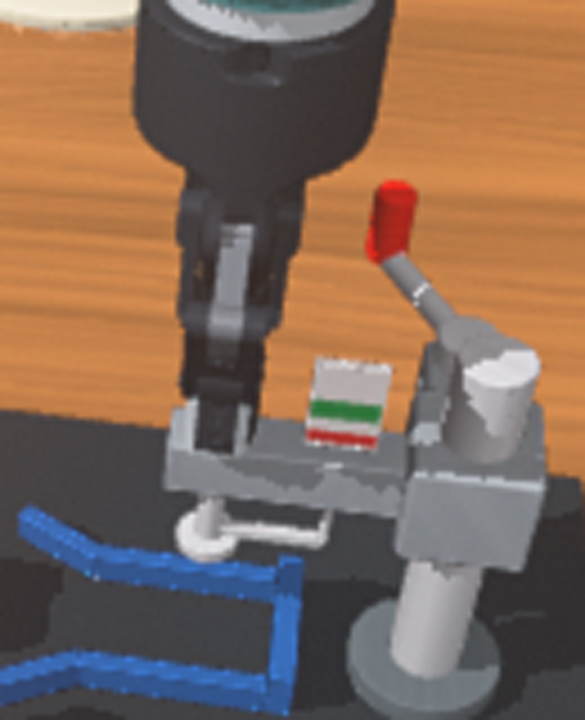

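The head went up with the gripper. The foot is well above the rails and the pointer is still at the bottom of the scale. I'll look for the top stop gently, to get a zero reference.

```bash
for i in 1; do python3 -m pendant '[{"gripper":20,"delta_pos":[0,0,-4],"spin":0},{"gripper":20,"delta_pos":[0,0,-7],"spin":0},{"gripper":20,"delta_pos":[0,0,-7],"spin":0},{"gripper":20,"delta_pos":[0,0,-7],"spin":0}]' 50; done
python3 -m pendant '[{"gripper":20,"delta_pos":[0,0,-2],"spin":0},{"gripper":20,"delta_pos":[0,0,-4],"spin":0},{"gripper":20,"delta_pos":[0,0,-4],"spin":0}]'
```

```text
clock: 4.5
position: [0.6015, 0.1133, 0.1482]
ee_rot: [0.001, 0.72, 0.694, 0.001]
contact_force: [8.1, -0.1, -10.3]
width: 0.0246
clock: 4.8
position: [0.6015, 0.1133, 0.1519]
ee_rot: [0.0, 0.72, 0.694, 0.001]
contact_force: [6.9, 0.5, -11.2]
width: 0.0249
```

```bash
python3 -m pendant '[{"gripper":20,"delta_pos":[0,0,-1],"spin":0},{"gripper":20,"delta_pos":[0,0,-2],"spin":0},{"gripper":20,"delta_pos":[0,0,-2],"spin":0}]'
python3 -m pendant '[{"gripper":20,"delta_pos":[0,0,-1],"spin":0},{"gripper":20,"delta_pos":[0,0,-2],"spin":0},{"gripper":20,"delta_pos":[0,0,-2],"spin":0}]'
```

```text
clock: 5.1
position: [0.6015, 0.1133, 0.1535]
ee_rot: [0.0, 0.72, 0.694, 0.001]
contact_force: [8.5, 0.6, -12.1]
width: 0.025
clock: 5.4
position: [0.6014, 0.1133, 0.1535]
ee_rot: [-0.0, 0.72, 0.694, 0.0]
contact_force: [11.5, -0.0, -22.6]
width: 0.0249
```

The top stop is at TCP z 0.1535, where the force jumps with no motion. So the head started at about 0.049, which agrees with the picture, and it is now at about 0. Next: release the knob, rise and go to the block.

```bash
python3 -m pendant '[{"gripper":20,"delta_pos":[0,0,4],"spin":0},{"gripper":40,"delta_pos":[0,0,4],"spin":0},{"gripper":70,"delta_pos":[0,0,4],"spin":0},{"gripper":70,"delta_pos":[0,0,4],"spin":0},{"gripper":70,"delta_pos":[0,0,4],"spin":0},{"gripper":70,"delta_pos":[0,0,-40],"spin":0},{"gripper":70,"delta_pos":[0,0,-65],"spin":0},{"gripper":70,"delta_pos":[0,0,-65],"spin":0}]' 30
python3 - <<'E'
from fit import *
go([.6014,.1133,.2185],-.036)
E
```

```text
clock: 6.2
position: [0.6021, 0.1135, 0.2281]
ee_rot: [0.003, 0.72, 0.694, 0.003]
contact_force: [0.4, 0.9, 0.5]
width: 0.0699
t 6.2 pos [0.6021 0.1135 0.2281] F [0.4 0.9 0.5] w 0.0699 yaw_y -0.0359
delta [-0.3 -0.8  9.6] spin 0.0001
```

```bash
python3 -m pendant '[{"gripper":70,"delta_pos":[-50,9,0],"spin":0},{"gripper":70,"delta_pos":[-100,9,0],"spin":0},{"gripper":70,"delta_pos":[-150,9,0],"spin":0},{"gripper":70,"delta_pos":[-163,9,0],"spin":0},{"gripper":70,"delta_pos":[-163,9,45],"spin":0},{"gripper":70,"delta_pos":[-163,9,95],"spin":0},{"gripper":70,"delta_pos":[-163,9,125],"spin":0},{"gripper":70,"delta_pos":[-163,9,125],"spin":0},{"gripper":70,"delta_pos":[-163,9,125],"spin":0}]'
python3 - <<'E'
from fit import *
go([.6014,.1133,.034],-.036)
s=optics.get_image('scene'); cv2.imwrite('pics/s4.png',s); crop(s,(230,60,460,300),2.5,'pics/s4c.png')
E
```

```text
clock: 7.1
position: [0.6031, -0.0494, 0.0983]
ee_rot: [-0.0, 0.72, 0.694, -0.0]
contact_force: [-0.1, -0.1, 0.8]
width: 0.07
t 7.1 pos [ 0.6031 -0.0494  0.0983] F [-0.1 -0.1  0.8] w 0.07 yaw_y -0.0357
delta [162.5  -7.4  64.4] spin 0.0003
```

View pics/s4c.png

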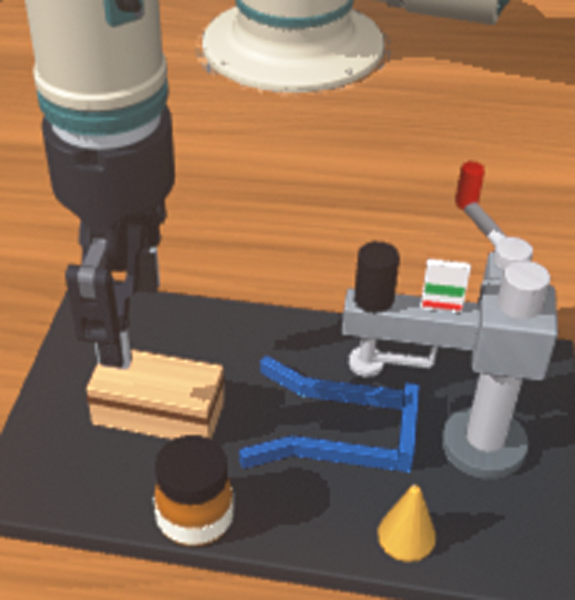

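```bash
python3 -m pendant '[{"gripper":70,"delta_pos":[0,0,30],"spin":0},{"gripper":70,"delta_pos":[0,0,50],"spin":0},{"gripper":70,"delta_pos":[0,0,64],"spin":0},{"gripper":70,"delta_pos":[0,0,64],"spin":0}]' 20
python3 - <<'E'
from fit import *
go([.6014,.1133,.034],-.036)
E
```

```text
clock: 7.55
position: [0.6034, -0.0497, 0.0348]
ee_rot: [0.0, 0.72, 0.694, 0.0]
contact_force: [-0.5, -1.1, 0.4]
width: 0.0703
t 7.55 pos [ 0.6034 -0.0497  0.0348] F [-0.5 -1.1  0.4] w 0.0703 yaw_y -0.0357
delta [162.8  -7.8   0.8] spin 0.0003
```

```bash
python3 -m pendant '[{"gripper":52,"delta_pos":[0,0,0],"spin":0},{"gripper":40,"delta_pos":[0,0,0],"spin":0},{"gripper":40,"delta_pos":[0,0,0],"spin":0},{"gripper":40,"delta_pos":[0,0,0],"spin":0},{"gripper":40,"delta_pos":[0,0,0],"spin":0},{"gripper":40,"delta_pos":[5,-3,0],"spin":0},{"gripper":40,"delta_pos":[12,-6,0],"spin":0},{"gripper":40,"delta_pos":[20,-8,0],"spin":0},{"gripper":40,"delta_pos":[28,-8,0],"spin":0},{"gripper":40,"delta_pos":[28,-8,0],"spin":0}]' 20
python3 - <<'E'
from fit import *
go([.6014,.1133,.034],-.036)
s=optics.get_image('scene'); cv2.imwrite('pics/s5.png',s); crop(s,(230,100,460,300),3,'pics/s5c.png')
E
```

```text
clock: 8.55
position: [0.598, -0.0219, 0.0366]
ee_rot: [0.002, 0.719, 0.695, 0.001]
contact_force: [-0.4, -0.0, 7.4]
width: 0.0454
t 8.55 pos [ 0.598  -0.0219  0.0366] F [-0.4 -0.   7.4] w 0.0454 yaw_y -0.0351
delta [135.2  -1.3   2.5] spin 0.0009
```

View pics/s5c.png

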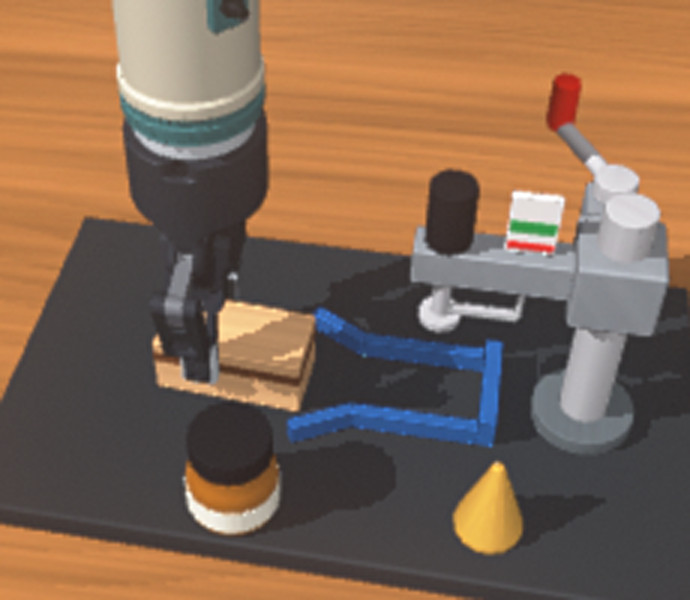

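The block is held square at its rear, and its front is at the mouth of the flared rails. Continuing forward.

```bash
python3 -m pendant '[{"gripper":40,"delta_pos":[5,-1,0],"spin":0},{"gripper":40,"delta_pos":[12,-1,0],"spin":0},{"gripper":40,"delta_pos":[20,-1,0],"spin":0},{"gripper":40,"delta_pos":[28,-1,0],"spin":0},{"gripper":40,"delta_pos":[36,-1,0],"spin":0},{"gripper":40,"delta_pos":[38,-1,0],"spin":0},{"gripper":40,"delta_pos":[38,-1,0],"spin":0}]' 20
python3 - <<'E'
from fit import *
go([.6014,.1133,.034],-.036)
s=optics.get_image('scene'); cv2.imwrite('pics/s6.png',s); crop(s,(230,100,460,300),3,'pics/s6c.png')
t=optics.get_image('top'); cv2.imwrite('pics/t6.png',t); crop(t,(200,140,400,280),4,'pics/t6c.png')
E
```

```text
clock: 9.3
position: [0.5974, 0.0149, 0.0367]
ee_rot: [0.002, 0.719, 0.695, -0.0]
contact_force: [-2.8, -4.7, 7.6]
width: 0.0455
t 9.3 pos [0.5974 0.0149 0.0367] F [-2.8 -4.7  7.6] w 0.0455 yaw_y -0.0343
delta [98.5  0.6  2.4] spin 0.0017
```

View pics/s6c.png

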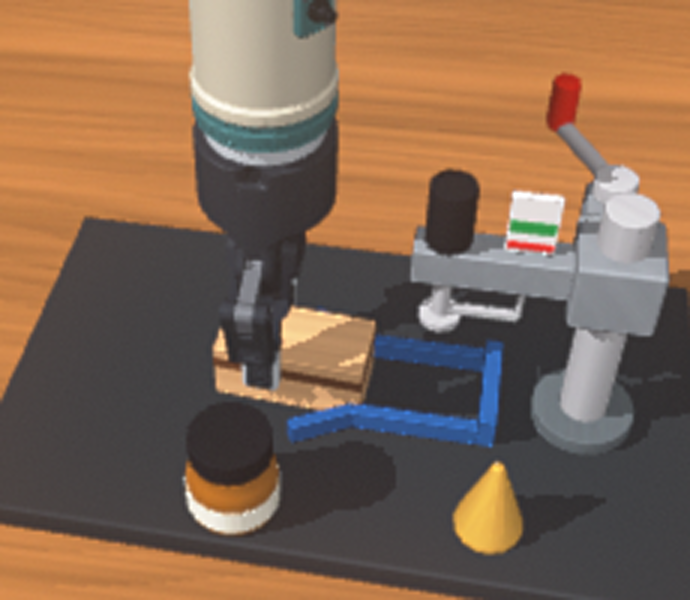

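View pics/t6c.png

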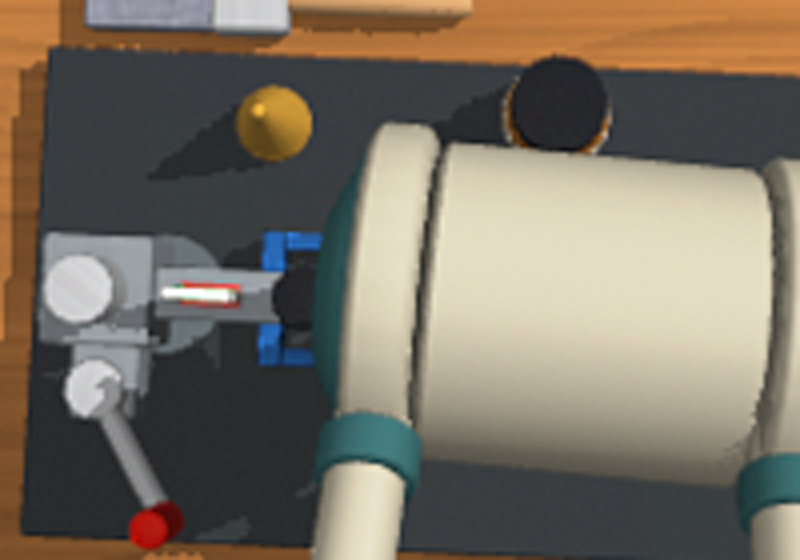

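The block's front is entering the straight section. Now I'll let go, go up and behind it, and push with the fingers slightly apart.

```bash
python3 -m pendant '[{"gripper":60,"delta_pos":[0,0,0],"spin":0},{"gripper":60,"delta_pos":[0,0,0],"spin":0},{"gripper":60,"delta_pos":[0,0,0],"spin":0},{"gripper":60,"delta_pos":[0,0,-30],"spin":0},{"gripper":60,"delta_pos":[0,0,-55],"spin":0},{"gripper":30,"delta_pos":[-40,0,-55],"spin":0},{"gripper":15,"delta_pos":[-56,0,-55],"spin":0},{"gripper":15,"delta_pos":[-56,0,-55],"spin":0},{"gripper":15,"delta_pos":[-56,0,-30],"spin":0},{"gripper":15,"delta_pos":[-56,0,-6],"spin":0},{"gripper":15,"delta_pos":[-56,0,-6],"spin":0}]' 20
python3 - <<'E'
from fit import *
go([.6014,.1133,.042],-.036)
s=optics.get_image('scene'); cv2.imwrite('pics/s7.png',s); crop(s,(230,100,460,300),3,'pics/s7c.png')
E
```

```text
clock: 10.5
position: [0.5911, -0.0382, 0.0367]
ee_rot: [-0.004, 0.72, 0.694, -0.002]
contact_force: [-0.8, -1.1, -0.2]
width: 0.015
t 10.5 pos [ 0.5911 -0.0382  0.0367] F [-0.8 -1.1 -0.2] w 0.015 yaw_y -0.0364
delta [151.8   4.8  -5.1] spin -0.0004
```

View pics/s7c.png

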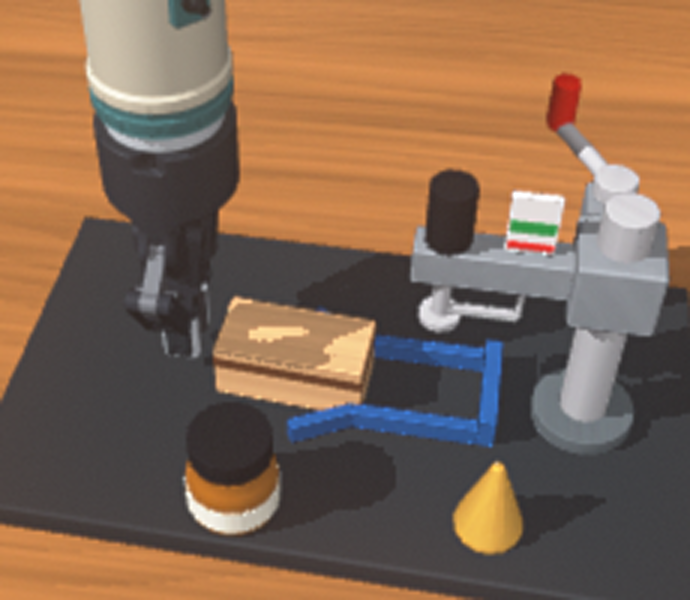

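```bash
python3 -m pendant '[{"gripper":15,"delta_pos":[0,0,0],"spin":0},{"gripper":15,"delta_pos":[0,0,0],"spin":0}]'
python3 - <<'E'
from fit import *
go([.6014,.1133,.042],-.036)
E
```

```text
clock: 10.75
position: [0.5954, -0.0394, 0.0414]
ee_rot: [0.001, 0.72, 0.694, 0.001]
contact_force: [-0.9, 0.3, 0.0]
width: 0.0151
t 10.75 pos [ 0.5954 -0.0394  0.0414] F [-0.9  0.3  0. ] w 0.0151 yaw_y -0.0358
delta [152.8   0.5  -0.6] spin 0.0002
```

```bash
python3 -m pendant '[{"gripper":15,"delta_pos":[6,0,0],"spin":0},{"gripper":15,"delta_pos":[12,0.5,0],"spin":0},{"gripper":15,"delta_pos":[18,0.5,0],"spin":0},{"gripper":15,"delta_pos":[24,0.5,0],"spin":0},{"gripper":15,"delta_pos":[30,0.5,0],"spin":0},{"gripper":15,"delta_pos":[36,0.5,0],"spin":0},{"gripper":15,"delta_pos":[42,0.5,0],"spin":0},{"gripper":15,"delta_pos":[48,0.5,0],"spin":0},{"gripper":15,"delta_pos":[54,0.5,0],"spin":0},{"gripper":15,"delta_pos":[60,0.5,0],"spin":0},{"gripper":15,"delta_pos":[66,0.5,0],"spin":0},{"gripper":15,"delta_pos":[66,0.5,0],"spin":0}]'
python3 - <<'E'
from fit import *
go([.6014,.1133,.042],-.036)
s=optics.get_image('scene'); cv2.imwrite('pics/s8.png',s); crop(s,(230,100,460,300),3,'pics/s8c.png')
E
```

```text
clock: 11.95
position: [0.5971, 0.0274, 0.0402]
ee_rot: [-0.001, 0.719, 0.694, 0.0]
contact_force: [0.2, -0.0, 0.4]
width: 0.0153
t 11.95 pos [0.5971 0.0274 0.0402] F [ 0.2 -0.   0.4] w 0.0153 yaw_y -0.0354
delta [86.   1.3 -1.8] spin 0.0006
```

View pics/s8c.png

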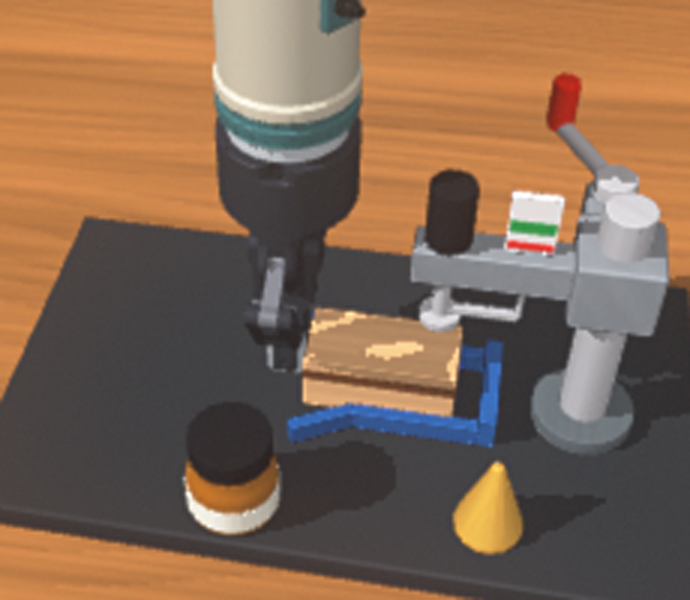

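The block is between the rails, with about 12–15 mm left to the stop. I'll push slowly and watch the force.

```bash
python3 -m pendant '[{"gripper":15,"delta_pos":[2.5,0,0],"spin":0},{"gripper":15,"delta_pos":[5,0,0],"spin":0},{"gripper":15,"delta_pos":[7.5,0,0],"spin":0},{"gripper":15,"delta_pos":[10,0,0],"spin":0},{"gripper":15,"delta_pos":[12,0,0],"spin":0},{"gripper":15,"delta_pos":[12,0,0],"spin":0}]'
python3 -m pendant '[{"gripper":15,"delta_pos":[1,0,0],"spin":0},{"gripper":15,"delta_pos":[2,0,0],"spin":0},{"gripper":15,"delta_pos":[2,0,0],"spin":0}]'
```

```text
clock: 12.6
position: [0.5978, 0.0387, 0.0403]
ee_rot: [-0.0, 0.72, 0.694, 0.0]
contact_force: [-0.2, -0.6, 0.4]
width: 0.0148
clock: 12.9
position: [0.5979, 0.0404, 0.0403]
ee_rot: [-0.0, 0.72, 0.694, 0.0]
contact_force: [0.5, -0.5, 0.2]
width: 0.0148
```

```bash
python3 -m pendant '[{"gripper":15,"delta_pos":[1,0,0],"spin":0},{"gripper":15,"delta_pos":[2,0,0],"spin":0},{"gripper":15,"delta_pos":[2,0,0],"spin":0}]'
python3 -m pendant '[{"gripper":15,"delta_pos":[1,0,0],"spin":0},{"gripper":15,"delta_pos":[2,0,0],"spin":0},{"gripper":15,"delta_pos":[2,0,0],"spin":0}]'
```

```text
clock: 13.2
position: [0.598, 0.0425, 0.0403]
ee_rot: [-0.0, 0.72, 0.694, 0.0]
contact_force: [-0.3, -0.9, 0.4]
width: 0.0151
clock: 13.5
position: [0.5981, 0.0435, 0.0404]
ee_rot: [0.001, 0.719, 0.695, -0.0]
contact_force: [-1.1, -5.5, 0.6]
width: 0.0149
```

```bash
python3 -m pendant '[{"gripper":15,"delta_pos":[1,0,0],"spin":0},{"gripper":15,"delta_pos":[2,0,0],"spin":0},{"gripper":15,"delta_pos":[2,0,0],"spin":0}]'
python3 - <<'E'
from h import *
s=optics.get_image('scene'); cv2.imwrite('pics/s9.png',s); crop(s,(300,140,440,260),5.5,'pics/s9c.png')
E
```

```text
clock: 13.8
position: [0.5981, 0.0435, 0.0405]
ee_rot: [0.002, 0.719, 0.695, -0.002]
contact_force: [-1.3, -10.7, 0.6]
width: 0.0151
```

View pics/s9c.png

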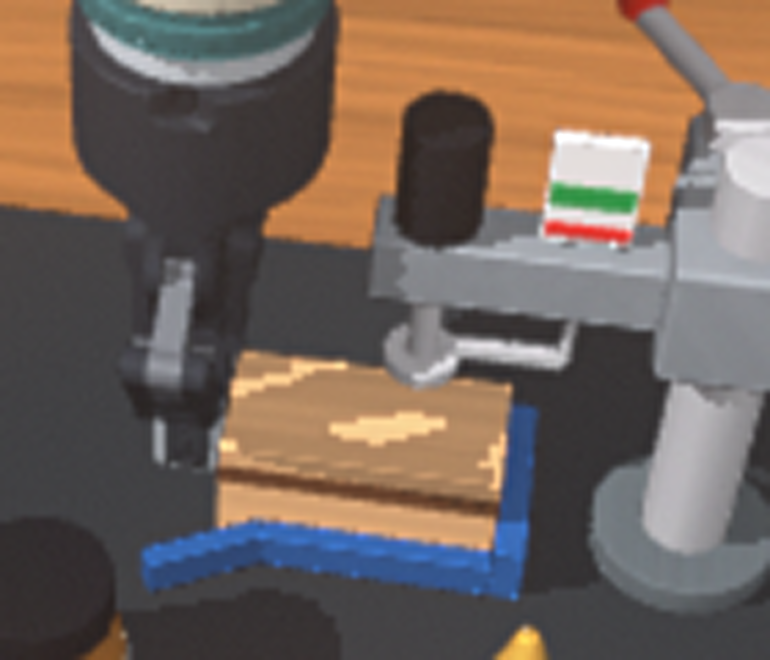

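The block is seated against the stop, with 10.7 N of push and no further motion. Backing off, then up and above the knob.

```bash
python3 -m pendant '[{"gripper":15,"delta_pos":[-15,0,0],"spin":0},{"gripper":15,"delta_pos":[-35,0,0],"spin":0},{"gripper":15,"delta_pos":[-50,0,-40],"spin":0},{"gripper":0,"delta_pos":[-50,0,-90],"spin":0},{"gripper":0,"delta_pos":[-50,0,-140],"spin":0},{"gripper":0,"delta_pos":[-50,0,-185],"spin":0},{"gripper":0,"delta_pos":[-20,0,-185],"spin":0},{"gripper":0,"delta_pos":[25,0,-185],"spin":0},{"gripper":0,"delta_pos":[66,0,-185],"spin":0},{"gripper":0,"delta_pos":[66,0,-185],"spin":0},{"gripper":0,"delta_pos":[66,0,-185],"spin":0}]' 30
python3 - <<'E'
from h import *
go([.602,.1133,.195],-.036)
E
```

```text
clock: 14.95
position: [0.6001, 0.1131, 0.2251]
ee_rot: [-0.0, 0.719, 0.695, 0.0]
contact_force: [-0.4, -0.4, 0.5]
width: 0.0002
t 14.95 pos [0.6001 0.1131 0.2251] F [-0.4 -0.4  0.5] w 0.0002 yaw_y -0.034
delta [ 0.2  1.9 30.1] spin 0.002
```

```bash
python3 -m pendant '[{"gripper":0,"delta_pos":[0,2,20],"spin":0},{"gripper":0,"delta_pos":[0,2,28],"spin":0},{"gripper":0,"delta_pos":[0,2,28],"spin":0},{"gripper":0,"delta_pos":[0,2,28],"spin":0}]'
python3 -m pendant '[{"gripper":0,"delta_pos":[0,0,2],"spin":0},{"gripper":0,"delta_pos":[0,0,4],"spin":0},{"gripper":0,"delta_pos":[0,0,4],"spin":0}]'
python3 -m pendant '[{"gripper":0,"delta_pos":[0,0,2],"spin":0},{"gripper":0,"delta_pos":[0,0,3],"spin":0},{"gripper":0,"delta_pos":[0,0,3],"spin":0}]'
```

```text
clock: 15.35
position: [0.6025, 0.1114, 0.1973]
ee_rot: [-0.0, 0.72, 0.694, -0.0]
contact_force: [-0.2, 0.0, 0.0]
width: 0.0
clock: 15.65
position: [0.6024, 0.1121, 0.1934]
ee_rot: [-0.0, 0.72, 0.694, 0.0]
contact_force: [0.0, -0.4, 0.0]
width: -0.0001
clock: 15.95
position: [0.6023, 0.1122, 0.1901]
ee_rot: [-0.0, 0.72, 0.694, -0.0]
contact_force: [0.6, 0.2, 0.3]
width: 0.0001
```

```bash
for i in 1; do python3 -m pendant '[{"gripper":0,"delta_pos":[0,0,1],"spin":0},{"gripper":0,"delta_pos":[0,0,2],"spin":0}]'; done
python3 -m pendant '[{"gripper":0,"delta_pos":[0,0,1],"spin":0},{"gripper":0,"delta_pos":[0,0,2],"spin":0}]'
python3 -m pendant '[{"gripper":0,"delta_pos":[0,0,1],"spin":0},{"gripper":0,"delta_pos":[0,0,2],"spin":0}]'
python3 - <<'E'
from h import *
s=optics.get_image('scene'); cv2.imwrite('pics/s10.png',s); crop(s,(320,90,440,240),5,'pics/s10c.png')
E
```

```text
clock: 16.15
position: [0.6025, 0.1122, 0.1884]
ee_rot: [0.0, 0.72, 0.694, 0.0]
contact_force: [-1.0, 0.4, 3.0]
width: -0.0001
clock: 16.35
position: [0.6025, 0.1122, 0.1868]
ee_rot: [0.0, 0.72, 0.694, 0.0]
contact_force: [-0.1, -0.9, 3.6]
width: -0.0001
clock: 16.55
position: [0.6025, 0.1123, 0.1845]
ee_rot: [0.0, 0.72, 0.694, 0.0]
contact_force: [-1.3, -0.5, 4.8]
width: -0.0002
```

View pics/s10c.png

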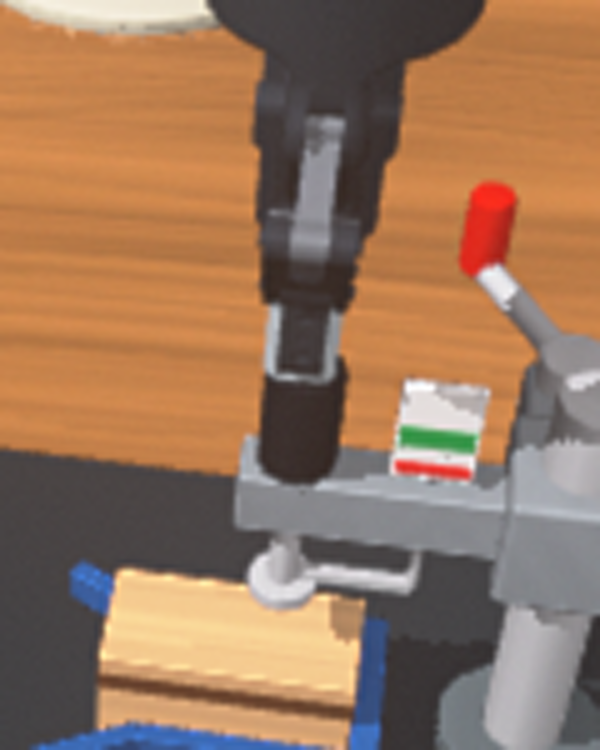

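The fingertips stand on the knob's top and the head is sliding down. The foot is still clear of the block.

```bash
python3 -m pendant '[{"gripper":0,"delta_pos":[0,0,3],"spin":0},{"gripper":0,"delta_pos":[0,0,6],"spin":0},{"gripper":0,"delta_pos":[0,0,9],"spin":0},{"gripper":0,"delta_pos":[0,0,12],"spin":0},{"gripper":0,"delta_pos":[0,0,15],"spin":0},{"gripper":0,"delta_pos":[0,0,18],"spin":0},{"gripper":0,"delta_pos":[0,0,20],"spin":0}]'
python3 -m pendant '[{"gripper":0,"delta_pos":[0,0,1],"spin":0},{"gripper":0,"delta_pos":[0,0,2],"spin":0}]'
python3 -m pendant '[{"gripper":0,"delta_pos":[0,0,1],"spin":0},{"gripper":0,"delta_pos":[0,0,2],"spin":0}]'
python3 -m pendant '[{"gripper":0,"delta_pos":[0,0,1],"spin":0},{"gripper":0,"delta_pos":[0,0,2],"spin":0}]'
python3 -m pendant '[{"gripper":0,"delta_pos":[0,0,1],"spin":0},{"gripper":0,"delta_pos":[0,0,2],"spin":0}]'
```

```text
clock: 17.3
position: [0.6025, 0.1122, 0.1639]
ee_rot: [-0.0, 0.72, 0.694, 0.0]
contact_force: [-0.1, 0.1, 3.1]
width: -0.0001
clock: 17.5
position: [0.6025, 0.1122, 0.1622]
ee_rot: [-0.0, 0.72, 0.694, 0.0]
contact_force: [0.2, 0.2, 3.6]
width: -0.0001
clock: 17.7
position: [0.6025, 0.1122, 0.1603]
ee_rot: [0.0, 0.72, 0.694, 0.0]
contact_force: [-0.8, 0.7, 3.7]
width: 0.0003
clock: 17.9
position: [0.6025, 0.1122, 0.1585]
ee_rot: [0.0, 0.72, 0.694, 0.0]
contact_force: [-0.3, -0.4, 5.5]
width: 0.0003
clock: 18.1
position: [0.6025, 0.1122, 0.1567]
ee_rot: [0.0, 0.72, 0.694, 0.0]
contact_force: [-1.0, -0.0, 6.6]
width: 0.0001
```

The force rises from 3.6 N to 5.5–6.6 N near z 0.159, so the foot has touched, as predicted at 0.1593. I'll go down to about z 0.1475.

```bash
python3 -m pendant '[{"gripper":0,"delta_pos":[0,0,1.5],"spin":0},{"gripper":0,"delta_pos":[0,0,3],"spin":0},{"gripper":0,"delta_pos":[0,0,4.5],"spin":0},{"gripper":0,"delta_pos":[0,0,6],"spin":0},{"gripper":0,"delta_pos":[0,0,7.5],"spin":0},{"gripper":0,"delta_pos":[0,0,9],"spin":0},{"gripper":0,"delta_pos":[0,0,9],"spin":0}]'
python3 - <<'E'
from h import *
s=optics.get_image('scene'); cv2.imwrite('pics/s11.png',s); crop(s,(320,110,440,240),5.5,'pics/s11c.png')
E
```

```text
clock: 18.8
position: [0.6025, 0.1122, 0.1477]
ee_rot: [0.0, 0.72, 0.694, 0.0]
contact_force: [-0.8, 0.9, 6.5]
width: 0.0002
```

View pics/s11c.png

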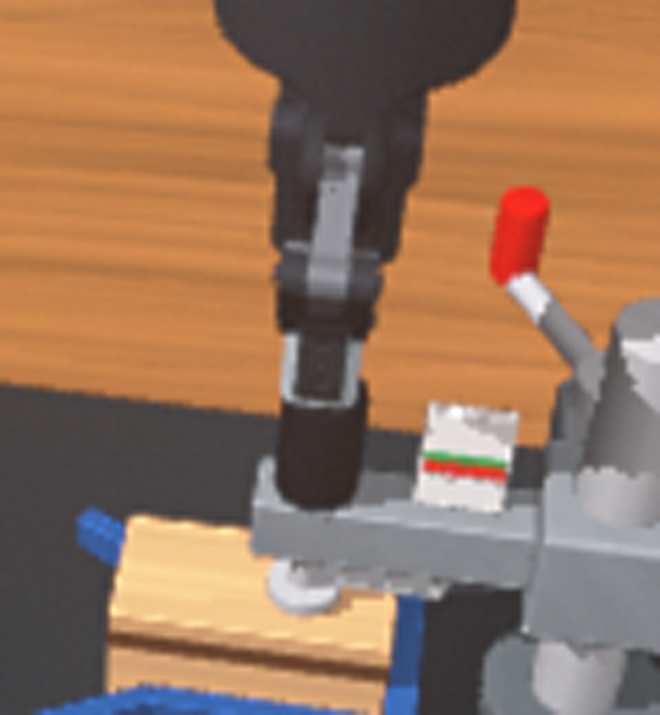

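```bash
python3 - <<'E'
from h import *
a=cv2.imread('pics/s9.png');b=cv2.imread('pics/s11.png')
A=cv2.resize(a[160:190,395:420],None,fx=14,fy=14,interpolation=cv2.INTER_NEAREST)
B=cv2.resize(b[180:210,392:417],None,fx=14,fy=14,interpolation=cv2.INTER_NEAREST)
cv2.imwrite('pics/scale.png',np.hstack([A,B]))
E
```

```text
(no output)
```

View pics/scale.png

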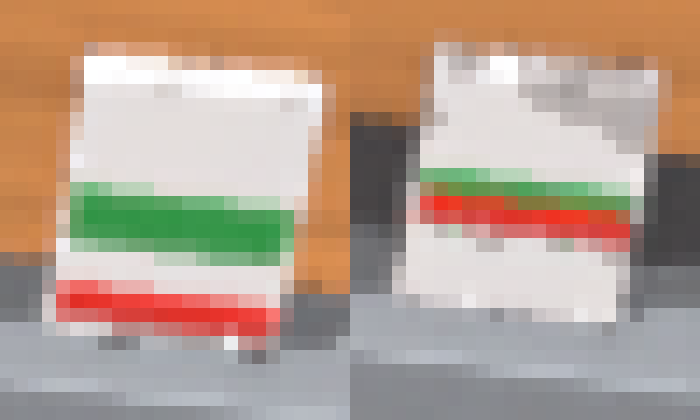

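The pointer covers the lower middle of the green band, a reading of about 11.5 mm, and the height reckoning gives about 11.6 mm. Now I'll rise and go to the near side of the red post.

```bash
python3 -m pendant '[{"gripper":0,"delta_pos":[0,0,-2],"spin":0},{"gripper":0,"delta_pos":[0,0,-20],"spin":0},{"gripper":0,"delta_pos":[0,0,-60],"spin":0},{"gripper":0,"delta_pos":[20,-40,-60],"spin":0},{"gripper":0,"delta_pos":[20,-80,-60],"spin":0},{"gripper":0,"delta_pos":[20,-92,-60],"spin":0},{"gripper":0,"delta_pos":[20,-92,-60],"spin":0},{"gripper":0,"delta_pos":[20,-92,-60],"spin":0}]'
python3 - <<'E'
from fit import *
s=optics.get_image('scene'); cv2.imwrite('pics/s12.png',s); crop(s,(320,80,450,240),4.5,'pics/s12c.png')
t=optics.get_image('top'); cv2.imwrite('pics/t12.png',t); crop(t,(200,140,360,340),3,'pics/t12c.png')
go(pose(np.r_[.602,.1145,p[2]],[.055,.092,.138]),-.036)
E
```

```text
clock: 19.65
position: [0.5123, 0.1353, 0.2073]
ee_rot: [0.001, 0.72, 0.694, 0.001]
contact_force: [-0.2, -1.0, 0.6]
width: 0.0001
t 19.75 pos [0.5128 0.1353 0.2071] F [-0.3  0.   0.4] w 0.0004 yaw_y -0.0365
delta [37.5 -2.2 69.1] spin -0.0005
```

View pics/s12c.png

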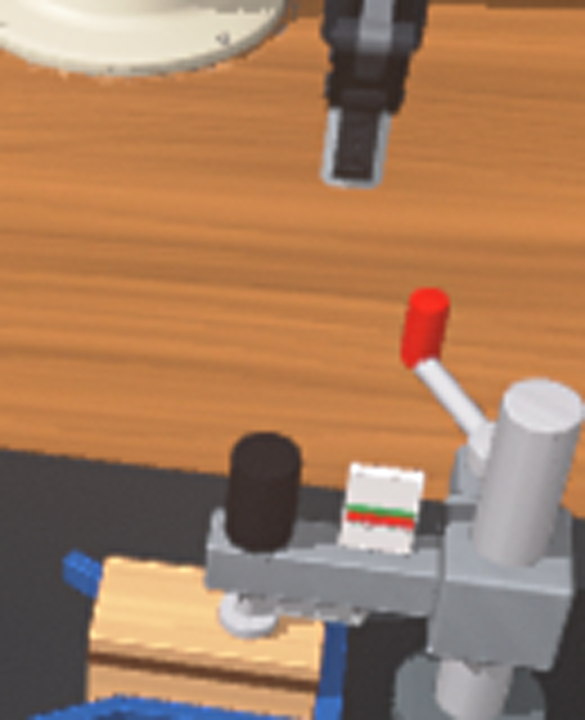

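View pics/t12c.png

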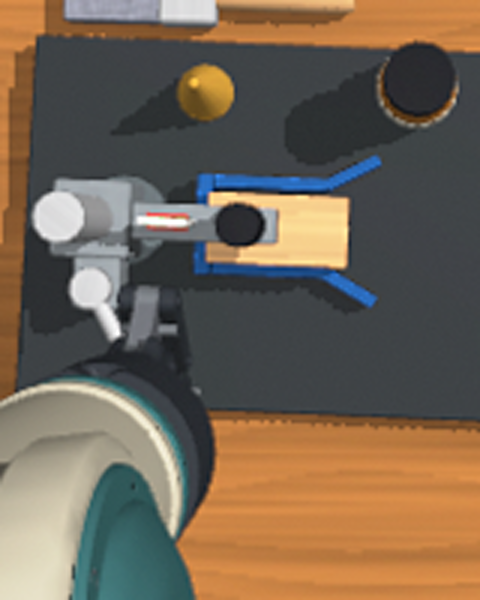

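After letting go, the pointer stays in the green band and the block stays against the stop. Descending beside the post.

```bash
python3 -m pendant '[{"gripper":0,"delta_pos":[0,-2,30],"spin":0},{"gripper":0,"delta_pos":[0,-2,60],"spin":0},{"gripper":0,"delta_pos":[0,-2,69],"spin":0},{"gripper":0,"delta_pos":[0,-2,69],"spin":0},{"gripper":0,"delta_pos":[0,-2,69],"spin":0}]'
python3 - <<'E'
from fit import *
s=optics.get_image('scene'); cv2.imwrite('pics/s13.png',s); crop(s,(360,80,480,220),5,'pics/s13c.png')
g=np.r_[.602,.1145,p[2]]
for a in (120,105,90,75,60,52,45):
    c=np.array([.085+.06*np.cos(np.radians(a)),.04+.06*np.sin(np.radians(a)),.138]); print(a,end=' '); go(pose(g,c),-.036)
E
```

```text
clock: 20.25
position: [0.5106, 0.1355, 0.139]
ee_rot: [0.0, 0.72, 0.694, 0.001]
contact_force: [0.8, -0.3, 0.2]
width: 0.0003
120 t 20.3 pos [0.5108 0.1356 0.1395] F [-0.9  0.3  0.3] w -0.0001 yaw_y -0.0362
delta [37.2 -0.   1.5] spin -0.0002
105 t 20.3 pos [0.5108 0.1356 0.1395] F [-0.9  0.3  0.3] w -0.0001 yaw_y -0.0362
delta [51.7 -6.   1.5] spin -0.0002
90 t 20.3 pos [0.5108 0.1356 0.1395] F [-0.9  0.3  0.3] w -0.0001 yaw_y -0.0362
delta [67.2 -8.1  1.5] spin -0.0002
75 t 20.3 pos [0.5108 0.1356 0.1395] F [-0.9  0.3  0.3] w -0.0001 yaw_y -0.0362
delta [82.7 -6.   1.5] spin -0.0002
60 t 20.3 pos [0.5108 0.1356 0.1395] F [-0.9  0.3  0.3] w -0.0001 yaw_y -0.0362
delta [97.2 -0.1  1.5] spin -0.0002
52 t 20.3 pos [0.5108 0.1356 0.1395] F [-0.9  0.3  0.3] w -0.0001 yaw_y -0.0362
delta [104.1   4.6   1.5] spin -0.0002
45 t 20.3 pos [0.5108 0.1356 0.1395] F [-0.9  0.3  0.3] w -0.0001 yaw_y -0.0362
delta [109.6   9.5   1.5] spin -0.0002
```

View pics/s13c.png

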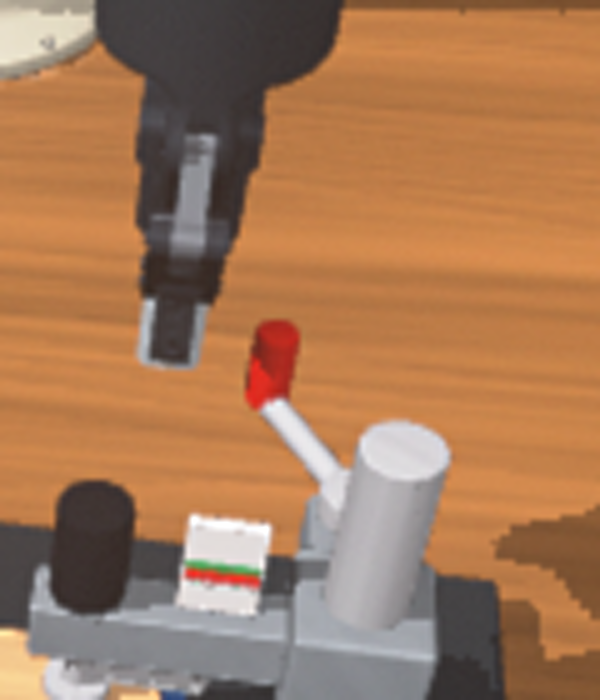

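```bash
python3 -m pendant '[{"gripper":0,"delta_pos":[8,0,1],"spin":0},{"gripper":0,"delta_pos":[16,0,1],"spin":0},{"gripper":0,"delta_pos":[21,-2,1],"spin":0},{"gripper":0,"delta_pos":[26,-4,1],"spin":0},{"gripper":0,"delta_pos":[33,-6,1],"spin":0},{"gripper":0,"delta_pos":[40,-7.5,1],"spin":0},{"gripper":0,"delta_pos":[48,-8,1],"spin":0},{"gripper":0,"delta_pos":[48,-8,1],"spin":0}]'
python3 - <<'E'
from fit import *
s=optics.get_image('scene'); cv2.imwrite('pics/s14.png',s); crop(s,(360,80,480,220),5,'pics/s14c.png')
go([.5108,.1356,.1395],-.036)
E
```

```text
clock: 21.1
position: [0.503, 0.1854, 0.1371]
ee_rot: [-0.0, 0.719, 0.695, 0.001]
contact_force: [0.3, 0.4, -0.3]
width: -0.0
t 21.15 pos [0.5037 0.1852 0.1373] F [0.7 0.4 0.9] w 0.0001 yaw_y -0.0354
delta [-49.3   8.9  -2.3] spin 0.0006
```

View pics/s14c.png

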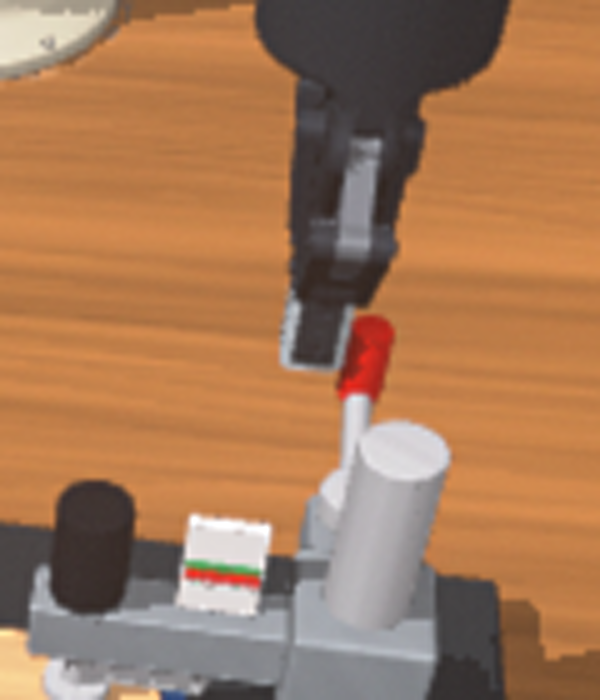

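The post is swinging along in front of the fingers and is about half-way round. I'll follow the arc to the end.

```bash
python3 -m pendant '[{"gripper":0,"delta_pos":[8,0.5,0],"spin":0},{"gripper":0,"delta_pos":[16,2,0],"spin":0},{"gripper":0,"delta_pos":[23,5,0],"spin":0},{"gripper":0,"delta_pos":[30,8,0],"spin":0},{"gripper":0,"delta_pos":[35,11,0],"spin":0},{"gripper":0,"delta_pos":[39,14,0],"spin":0},{"gripper":0,"delta_pos":[39,14,0],"spin":0}]'
python3 -m pendant '[{"gripper":0,"delta_pos":[2,1,0],"spin":0},{"gripper":0,"delta_pos":[3,2,0],"spin":0},{"gripper":0,"delta_pos":[3,2,0],"spin":0}]'
python3 - <<'E'
from fit import *
s=optics.get_image('scene'); cv2.imwrite('pics/s15.png',s); crop(s,(360,80,480,220),5,'pics/s15c.png')
E
```

```text
clock: 21.85
position: [0.5195, 0.2233, 0.1374]
ee_rot: [0.0, 0.72, 0.694, 0.001]
contact_force: [0.3, -0.5, -1.4]
width: -0.0003
clock: 22.15
position: [0.5208, 0.2251, 0.1375]
ee_rot: [0.0, 0.72, 0.694, 0.0]
contact_force: [-0.4, -2.4, -0.0]
width: 0.0001
```

View pics/s15c.png

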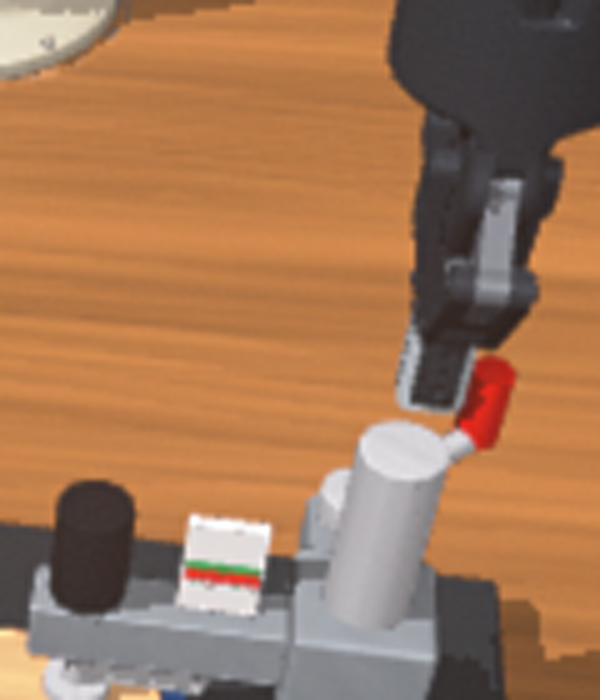

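```bash
python3 -m pendant '[{"gripper":0,"delta_pos":[1,1,0],"spin":0},{"gripper":0,"delta_pos":[2,1.5,0],"spin":0},{"gripper":0,"delta_pos":[2,1.5,0],"spin":0}]'
python3 -m pendant '[{"gripper":0,"delta_pos":[1,0.5,0],"spin":0},{"gripper":0,"delta_pos":[2,1,0],"spin":0},{"gripper":0,"delta_pos":[2,1,0],"spin":0}]'
```

```text
clock: 22.5
position: [0.5215, 0.226, 0.1374]
ee_rot: [0.0, 0.72, 0.694, -0.001]
contact_force: [-1.3, -6.0, 1.3]
width: 0.0001
clock: 22.8
position: [0.5216, 0.2261, 0.1373]
ee_rot: [0.001, 0.719, 0.695, -0.003]
contact_force: [-3.1, -9.6, 3.9]
width: -0.0
```

The lever's end stop is reached: 10 N and no further motion. Backing off and checking.

```bash
python3 -m pendant '[{"gripper":0,"delta_pos":[-8,-4,0],"spin":0},{"gripper":0,"delta_pos":[-25,-15,0],"spin":0},{"gripper":0,"delta_pos":[-45,-30,-30],"spin":0},{"gripper":0,"delta_pos":[-45,-60,-75],"spin":0},{"gripper":0,"delta_pos":[-45,-110,-75],"spin":0},{"gripper":0,"delta_pos":[-45,-150,-75],"spin":0},{"gripper":0,"delta_pos":[-45,-150,-75],"spin":0}]'
python3 - <<'E'
from fit import *
go([.5,.3,.2])
s=optics.get_image('scene'); cv2.imwrite('pics/s16.png',s); crop(s,(300,120,480,300),4,'pics/s16c.png')
t=optics.get_image('top'); cv2.imwrite('pics/t16.png',t); crop(t,(200,120,420,300),3.5,'pics/t16c.png')
E
```

```text
clock: 23.5
position: [0.3657, 0.1899, 0.2126]
ee_rot: [-0.002, 0.719, 0.695, -0.0]
contact_force: [0.9, 0.9, -0.3]
width: -0.0
t 23.5 pos [0.3657 0.1899 0.2126] F [ 0.9  0.9 -0.3] w -0.0 yaw_y -0.0345
delta [114.7 130.4  12.5] spin None
```

View pics/s16c.png

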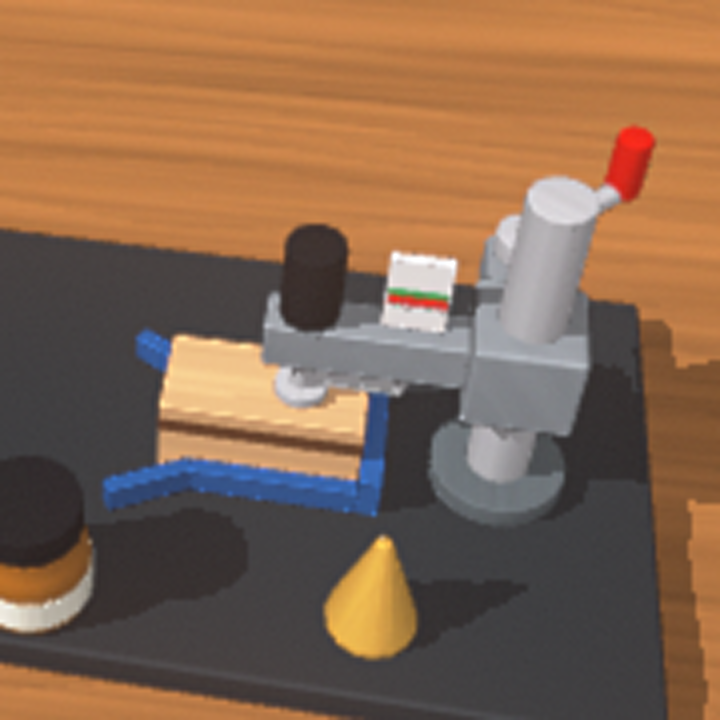

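View pics/t16c.png

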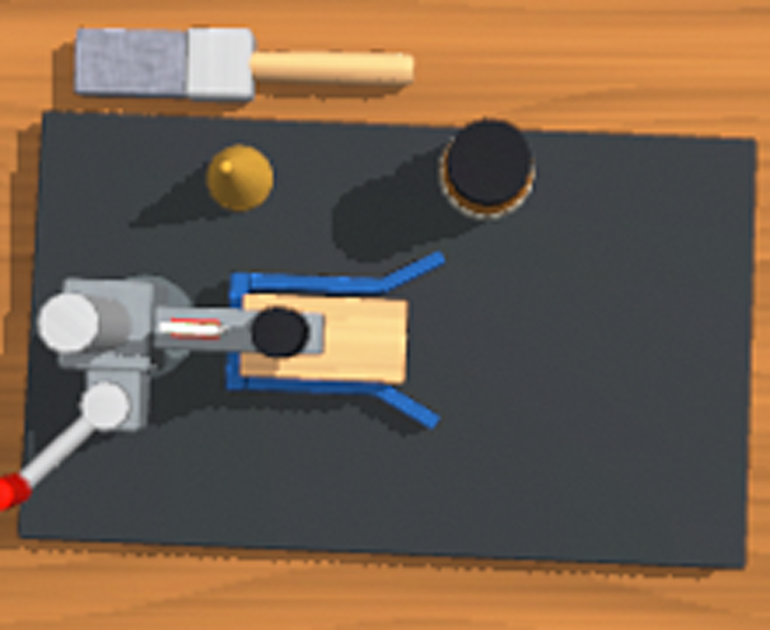

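```bash
python3 - <<'E'
from fit import *
b=cv2.imread('pics/s16.png')
cv2.imwrite('pics/scale2.png',cv2.resize(b[180:208,392:418],None,fx=16,fy=16,interpolation=cv2.INTER_NEAREST))
# block home check with fitted top camera: corners at z=.06
g=p[:3]
tt=px((200,120),3.5)
for n,u in dict(rearA=(408,300),rearB=(405,385),frontB=(240,375)).items():
    Rm,t,f,cx,cy=C['top'];Rm=Rm@R.from_rotvec(p[14:17]).as_matrix();t=t+p[11:14];q=tt(*u)
    d=Rm@np.array([(q[0]-cx)/f,(q[1]-cy)/f,1]);X=t+d*(.06-t[2])/d[2];print(n,rz(-g[2])@(X-np.r_[g[:2],0]))
E
```

```text
rearA [-0.0602 -0.0204  0.06  ]
rearB [-0.0605  0.0265  0.06  ]
frontB [0.0306 0.0248 0.06  ]
```

View pics/scale2.png

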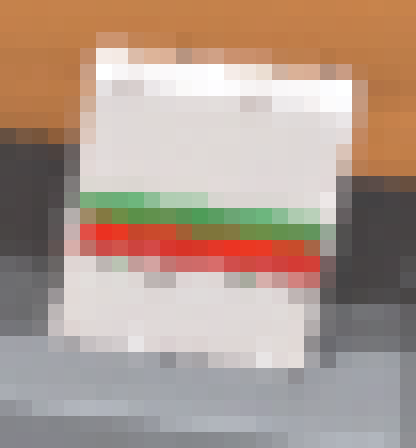

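All checks agree: the block's rear edge is at gauge x −60 (centre about −15) and y is about +3 mm. The pointer is in the green band with a trace of green on both sides, and the lever is at its stop. Handing in.

```bash
python3 -m pendant '[{"gripper":0,"delta_pos":[0,0,0],"spin":0},{"gripper":0,"delta_pos":[0,0,0],"spin":0}]'; python3 -c "
from rig import ticket; print(ticket.sign_off())"
```

```text
clock: 23.8
position: [0.3729, 0.1899, 0.2123]
ee_rot: [0.0, 0.72, 0.694, 0.0]
contact_force: [0.4, 0.1, 0.3]
width: -0.0
the job is handed in; nothing more can be done
None
```

The job is done and handed in at 23.8 s; the hand-in gives no verdict, so what follows is from my own checks.

**What I did:**
- I lifted the gauge by its knob to the top stop.
- I lined up the block and slid it to the rails, then pushed it from behind against the end stop. The push reached about 11 N with no further motion.
- I pressed the gauge down to a reading of about 11.5 mm.
- I swung the clamp lever to its end stop, where the push reached about 10 N with no further motion.

**Last checks:**
- **Block:** its centre is at about x −15 mm and y +3 mm in the gauge frame, and it stands straight.
- **Pointer:** it is in the green band, slightly below the middle. It was still there after I let go and after the lever was swung.
- **Clamp lever:** it points about 45° between +y and +x, so it is fully clamped.
- **Cone, jar and brush:** they look unmoved in the last pictures; I did not measure them.
- **Robot:** it is clear of everything, with no contact force.

**Disagreements:**
- The two cameras differed by up to about 5 to 8 mm on the plate corners. I corrected this by fitting the known gauge geometry and checking against the gripper and contact forces.
- The lever seems to have started at about 0.26 rad rather than 0.

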